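Turn a dock upside down in the flip nest

TASK

The small flat dock with the black top and white underside has to be opened from below. Lay it black side up in the pocket of the open blue frame of the flip nest, let go of it, then swing the frame by its yellow handle right over to the other half until it is fully shut, so that the dock ends up underside up in the fixed nest; let go of the handle. Leave the black drive adapter and the bare drive where they lie.

Things in the scene. Friction and masses are not known exactly. Their poses are not given: they have to be found in the camera images.
- dock_center (a point): Dock: loose flat box 50 mm wide (x) by 85 long (y) by 18 high, black top on a white body, white below, about 0.11 kg, lying black side up on the bench. Full width only in its lower 14 mm; the black plate on top is 46 by 80 mm. Point: its centre, half-way up; z points out of the black top.
- frame_pocket (a point): Middle of the pocket floor of the blue swinging frame (white wall blocks, open window); open at the start, floor level and up, 34.5 mm above the bench. Pocket 101 mm along x (along the hinge) by 66 along y (away from the hinge), walls 9.5 high: the dock lies in it lengthways along x, either end first, 8 mm play all round. The middle 60 mm of each long side has no wall: room for fingers.
- nest_pocket (a point): Middle of the pocket floor of the fixed half (grey plate, white wall blocks), across the hinge from the open frame, 34.5 mm above the bench, same pocket size. x along the hinge away from the handle, y towards the open frame, z up. When shut the two floors are 21 mm apart.
- hinge (a point): Middle of the hinge axis, 45 mm above the bench, midway between the pockets, 43 mm across from each one's middle. Axes as nest_pocket's: the hinge runs along x. The stand is fixed to the bench; base plate 142 (x) by 186 (y) by 8 mm; only the yellow handle reaches farther.
- handle (a point): Middle of the yellow handle's grip: a round bar 12 mm thick, parallel to the hinge and at its height (45 mm above the bench when open or shut), 70 mm from the hinge axis, 93 mm along -x from its middle. Free all round for 22 mm either way along the bar. Moves with the frame on a 70 mm circle about the hinge; may turn in the grip.
- frame (a joint): Angle of the swinging frame, rad: 0 open and level, 1.57 upright, 3.14 shut over the fixed half; stops at both ends. Free hinge, lightly damped: about 2 N at the handle; it falls to the side it leans to. Past upright the part in it tips over into the fixed half.
- adapter_center (a point): Bystander: black drive adapter, 65 by 105 by 26 mm, a pale ring drawn on its top; point at its centre.
- drive_center (a point): Bystander: bare flat drive, white on top with a dark green stripe, 70 by 100 by 9 mm; point at its centre.
Things that resemble listed ones, but are neither listed nor needed, are in the scene too. What is shaped like the part that bears dock_center but green is not meant.

How it is judged:
By the outcome, as a careful person would: the job done as asked, in the order asked, and still so for the second after the job is handed in, with the robot touching nothing.
It also fails if it takes over 54 s, if anything falls off the work surface, if the arm or the gripper's body presses on something with over 40 N, if the wrist force passes 120 N, or if a joint passes its speed limit or range.

ROBOT

A 6-joint arm with a two-finger parallel gripper is mounted at the origin on a cart in front of the work surface, level with it; the furniture and walls round the work are solid. World frame = base frame: x ahead of the robot, y to its left, z up, the work surface at z = 0. Lengths are in m, angles in rad, forces in N, time in s.
With the tool pointing down it reaches from about 0.15 to 0.775 m from the base axis. Payload 6.1 kg.
Tool frame: the origin (TCP) lies midway between the tips of the shut fingers; the grasp point (between the pads) lies arm.pinch_z behind it (arm.pinch_z is the distance from the TCP to the grasp point, in m); z points along the fingers, y is the line along which they close (so a half turn about z gives the same grasp; the last joint's range is limited). The gripper opens to 85 mm and grips with 20 to 120 N. Pads are 22 mm wide; open, the fingers measure 114 mm over their backs; the gripper's body (76 mm by 85 mm) begins 54 mm behind the grasp point. The pads swing forward as they close: fully open they stand 13 mm farther back than shut.
Start: joints at [-1.326, 0.126, -0.04, 1.405, 0, 1.571], TCP at [0.127, -0.509, 0.231] pointing down, gripper open.
Joint ranges: [-2.72, 2.72], [-0.95, 1.95], [-1.27, 1.35], [-1.78, 2.02], [-1.46, 1.47], [-3.14, 3.14]. Speed limits (rad/s): [2.39, 2.39, 3.01, 3.14, 3.14, 3.14].

INTERFACE

Orientations are given as a unit quaternion [x, y, z, w].
In Python, from workcell import arm, optics gives the robot as it stands.
- The arm moves only by the tool step_arm, never from a script. Its argument "motion" is a list of rows, each a list of 5 numbers: the shift along the tool's x, y, z in mm, then the turn about the tool's z in rad, then the opening in per cent of the stroke, from 0 (shut) to 100 (fully open). In form: [[x, y, z, turn, claw], ...]. A call has 1 to 8 rows; each row is the pose to reach, as a shift and turn from the pose commanded when the call began, along the tool's axes at that moment; what a row does not reach only later rows make up. A row lasts 1/10 s, in which the tool goes at most 50 mm and 8.59 degrees, less where a joint would pass 70% of its speed; a pose out of reach is approached as far as the arm can. A call with a gripper value outside its range is refused whole. The fingers move at their own pace and stop on an object; the grip force is fixed at half the most. Time passes only in rows, so rows that repeat a pose let the fingers close. It gives the time, the measured TCP pose, the force, the opening and the grip force at its end, in the units of the state.
- arm.read_state(): the state, without advancing time (a new reading comes with each control period).
- optics.snapshot(name): name is "scene" or "side" or "wrist"; returns the picture (400x640x3 uint8, red, green, blue); there is no depth.
- optics.camera_model(name): a dict with "vertical_fov" (degrees; the focal length in pixels is half the picture's height over the tangent of half this angle, whatever the lens; pixels are square), "cx", "cy" (the principal point, pixels), "R" (3x3) and "t" (3): a world point X has camera coordinates R X + t. Camera axes: x right, y down, z forward; pixel columns grow to the right and rows downward; lengths in m; the calibration is good to about 2 mm. A picture is of the moment at which its call begins: read the wrist's pose just before it. camera_model takes no time and is no camera call; for the wrist camera it gives the pose at the moment of the call.
- arm.close_job(): hands the job in; it is judged then, once.
The state is a dict: "time_s": time; "joints": joint angles; "dq": joint speeds; "effort": joint torques, N m; "tcp_pos": TCP position; "tool_rot": TCP orientation; "wrist_force": force on the tool from outside, world axes, zero at the start; "ft_torque": the same for the moment, N m; "grip_width": opening from 0.0 (shut) to 1.0 (fully open); "gripper_force": force on a finger pad.
Only numpy, scipy, OpenCV 4.12 (cv2) and the standard library are available. Lean on these libraries where they do the work, as an engineer would, in place of code of your own. Each camera call takes 0.05 s, during which the arm holds its last target. There are 200 camera calls.

## Working session

There is one attempt and no reset: what is moved stays moved. The work goes in short steps, Python scripts to look and compute and a tool call to move; the robot and the scene stay as the last step left them, time stands still between calls to the robot, and variables do not carry over. Pictures are saved under pics/ and viewed, at most 10 in all, crops included, and the job is handed in when it is done.

Besides the shell and the picture viewer there is one more tool, called after ">>>" by a JSON object that holds its "op" and its "data", one argument or row to a line. step_arm: Moves the arm, as the interface text tells. Its arguments: {"type":"object","properties":{"motion":{"type":"array"}},"required":["motion"]}

```bash
mkdir -p pics; ls
python3 - <<'E'
from workcell import arm,optics
import cv2,numpy as np
for n in("scene","side"):
    cv2.imwrite(f"pics/{n}0.png",optics.snapshot(n)[...,::-1])
    m=optics.camera_model(n);print(n,m)
s=arm.read_state();print(s["time_s"],s["tcp_pos"],s["tool_rot"],arm.pinch_z)
E
```

```text
pics
scene {'vertical_fov': 42.96046857399177, 'cx': 321.0414702785249, 'cy': 198.17324363283316, 'R': array([[-0.53171906, -0.84659182, -0.02360343],
       [-0.34050194,  0.23921103, -0.90930551],
       [ 0.77545681, -0.47545806, -0.41545922]]), 't': array([0.2154125 , 0.21678787, 0.87625482])}
side {'vertical_fov': 49.382571790878586, 'cx': 327.05606745368345, 'cy': 200.86771266710892, 'R': array([[-0.87357875, -0.48661699,  0.0080051 ],
       [-0.2128387 ,  0.36719437, -0.90546562],
       [ 0.43767552, -0.79269931, -0.42434413]]), 't': array([0.41646987, 0.17766048, 0.72666865])}
0.1 [ 0.12714243 -0.50899282  0.23059074] [ 9.92518391e-01  1.22093028e-01 -9.33541479e-05 -7.25830977e-04] 0.0187
```

View pics/scene0.png

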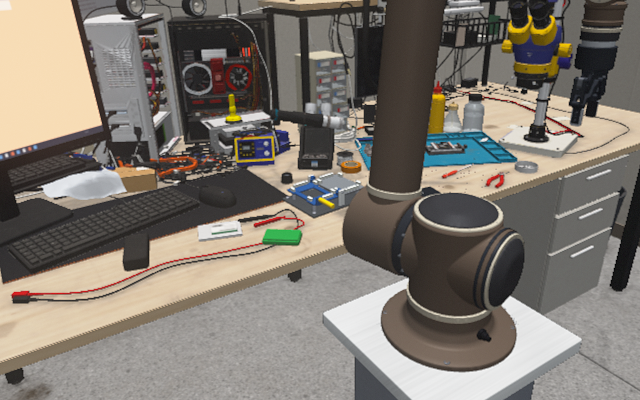

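View pics/side0.png

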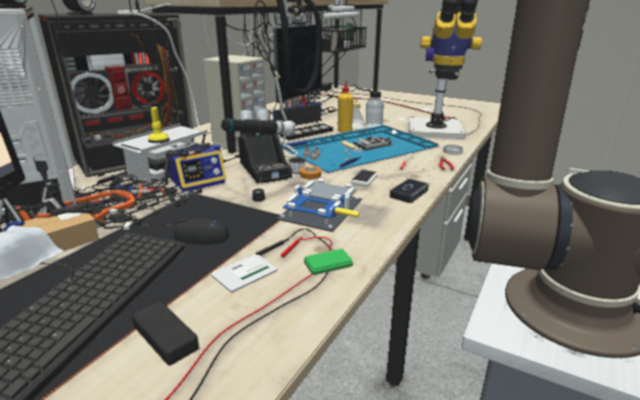

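Scene/side show the flip nest (side 320,203), the drive (245,270), the green lookalike (328,262). Dock candidates are side (365,178), black with a pale rim; (409,189), black with a ring, probably the adapter; and (164,332), a black brick. The next crop checks these.

```bash
cat > h.py <<'E'
from workcell import arm,optics
import cv2,numpy as np
from scipy.spatial.transform import Rotation as Ro
def K(m):
    f=200/np.tan(np.radians(m["vertical_fov"])/2); return np.array([[f,0,m["cx"]],[0,f,m["cy"]],[0,0,1]])
def ray(m,uv,z):
    R,t=np.array(m["R"]),np.array(m["t"]); c=-R.T@t
    d=R.T@np.linalg.inv(K(m))@np.r_[uv,1]
    return c+d*(z-c[2])/d[2]
def proj(m,X):
    p=K(m)@(np.array(m["R"])@np.array(X)+m["t"]); return p[:2]/p[2]
def tool(X):  # world point -> shift in tool axes, mm
    s=arm.read_state(); return Ro.from_quat(s["tool_rot"]).inv().apply(np.array(X)-s["tcp_pos"])*1000
E
python3 - <<'E'
from h import *
m=optics.camera_model("side")
for n,uv,z in[("dock?",(365,178),.018),("adapt",(409,189),.026),("brick",(164,332),.026),("drive",(245,270),.009),("green",(328,262),.018),("handle tip",(355,213),.045),("nest",(320,203),.045)]:print(n,ray(m,uv,z).round(3))
i=cv2.imread("pics/side0.png")[145:300,210:440]
cv2.imwrite("pics/c1.png",cv2.resize(i,None,fx=3.4,fy=3.4,interpolation=cv2.INTER_CUBIC))
E
```

```text
dock? [ 0.527 -0.304  0.018]
adapt [ 0.392 -0.275  0.026]
brick [0.524 0.4   0.026]
drive [0.54  0.198 0.009]
green [0.413 0.111 0.018]
handle tip [ 0.436 -0.049  0.045]
nest [ 0.526 -0.055  0.045]
```

View pics/c1.png

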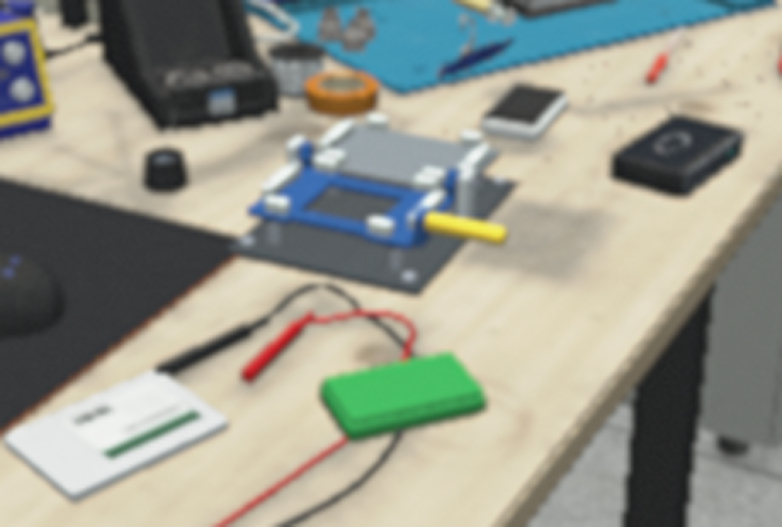

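Dock = side (364,177): black plate on a white body. The green box (328,262), the ringed adapter (409,189) and the brick (164,332) are ruled out. The open blue frame faces +y and the handle points toward the robot. I'll move above for a wrist look.

>>> {"op": "step_arm", "data": {
  "motion": [
    [50,-24,-10,0,100],
    [100,-48,-20,0,100],
    [150,-72,-30,0,100],
    [195,-94,-40,0,100],
    [240,-115,-50,0,100],
    [285,-137,-60,0,100],
    [330,-158,-70,0,100],
    [375,-180,-70,0,100]
  ]
}}

```text
time_s: 0.9
tcp_pos: [0.4317, -0.2566, 0.3008]
tool_rot: [0.993, 0.122, 0.0, 0.0]
wrist_force: [0.4, -1.4, 0.1]
grip_width: 0.997
gripper_force: 0.0
```

>>> {"op": "step_arm", "data": {
  "motion": [
    [40,-20,0,0,100],
    [62,-30,0,0,100],
    [62,-30,0,0,100],
    [62,-30,0,0,100],
    [62,-30,0,0,100]
  ]
}}

```text
time_s: 1.4
tcp_pos: [0.4825, -0.2145, 0.2998]
tool_rot: [0.993, 0.122, -0.0, -0.0]
wrist_force: [0.7, 0.2, -0.4]
grip_width: 1.002
gripper_force: 0.0
```

Run:
```python
from h import *
s=arm.read_state();print(s["time_s"],s["tcp_pos"],Ro.from_quat(s["tool_rot"]).as_matrix().round(3))
m=optics.camera_model("wrist");cv2.imwrite("pics/w1.png",optics.snapshot("wrist")[...,::-1])
import pickle;pickle.dump(m,open("w1.pkl","wb"));print(m)
```

```text
1.4 [ 0.48247692 -0.21447061  0.29981989] [[ 0.97   0.241 -0.001]
 [ 0.241 -0.97  -0.   ]
 [-0.001 -0.    -1.   ]]
{'vertical_fov': 65.49970504628645, 'cx': 317.8446419776019, 'cy': 201.5122003258632, 'R': array([[ 2.41620074e-01, -9.70370737e-01, -6.10122141e-04],
       [-9.23767403e-01, -2.30208372e-01,  3.06035767e-01],
       [-2.97108608e-01, -7.33807736e-02, -9.52019820e-01]]), 't': array([-0.32464757,  0.33538461,  0.57330521])}
```

View pics/w1.png

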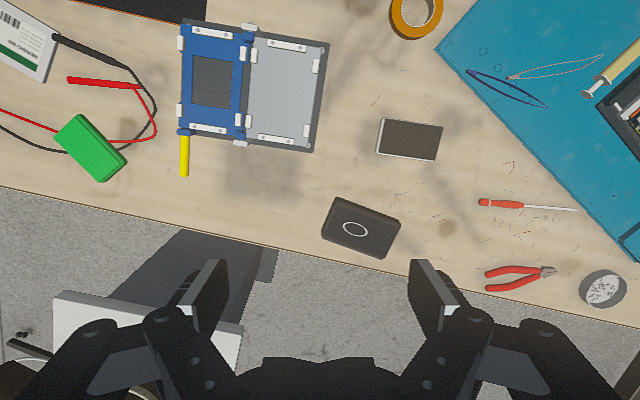

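The wrist view shows the frame at (212,82), nest plate at (285,90), handle from (184,133) to (184,175), dock at (409,139), and the adapter at (360,228). Now I'll measure on rectified planes.

```bash
cat >> h.py <<'E'
def region(m,im,lo,hi,seed,z,r=60):
    "HSV mask blob near seed -> (centre, size, long-axis angle) on plane z, and its pixel box"
    h=cv2.inRange(cv2.cvtColor(im,cv2.COLOR_BGR2HSV),np.array(lo),np.array(hi))
    n,l,st,c=cv2.connectedComponentsWithStats(h)
    k=min((i for i in range(1,n) if st[i,4]>150),key=lambda i:np.hypot(*(c[i]-seed)))
    px=np.argwhere(l==k)[:,::-1]
    W=np.array([ray(m,p,z)[:2] for p in px],np.float32)
    (cx,cy),wh,a=cv2.minAreaRect(W*1000)
    b=cv2.boxPoints(((cx,cy),wh,a)); e=[b[1]-b[0],b[2]-b[1]]; e=max(e,key=np.linalg.norm)
    return np.round([cx,cy],1),np.round(wh,1),np.degrees(np.arctan2(e[1],e[0])).round(1),st[k]
E
python3 - <<'E'
from h import *
import pickle;m=pickle.load(open("w1.pkl","rb"));im=cv2.imread("pics/w1.png")
hsv=cv2.cvtColor(im,cv2.COLOR_BGR2HSV)
for p in[(409,139),(378,139),(184,155),(212,40),(285,90),(320,90)]:print(p,hsv[p[1],p[0]])
print("dockplate",region(m,im,(0,0,0),(179,110,110),(409,139),.018))
print("handle",region(m,im,(22,150,100),(35,255,255),(184,155),.045))
print("frame",region(m,im,(105,120,60),(125,255,255),(212,82),.0345))
print("nestplate",region(m,im,(0,0,140),(179,60,205),(285,90),.0345))
for p,z in[((328,42),.008),((313,152),.008)]:print(ray(m,p,z).round(4))
E
```

```text
(409, 139) [18 44 87]
(378, 139) [ 21  15 171]
(184, 155) [ 29 255 224]
(212, 40) [106 177 156]
(285, 90) [100   4 178]
(320, 90) [75 11 93]
dockplate (array([ 541.5, -328. ]), array([45.6, 78.6]), np.float32(-84.1), array([ 379,  119,   64,   41, 1990], dtype=int32))
handle (array([452.1, -44.9]), array([53.2, 11.7]), np.float32(4.8), array([179, 135,  11,  42, 376], dtype=int32))
frame (array([549. , -66.6]), array([126.5,  86.2]), np.float32(4.9), array([ 179,   24,   76,  116, 3701], dtype=int32))
nestplate (array([ 556.4, -150.9]), array([120. ,  83.9]), np.float32(5.1), array([ 246,   37,   78,  111, 5834], dtype=int32))
[ 0.631  -0.1906  0.008 ]
[ 0.4918 -0.2051  0.008 ]
```

Run:
```python
from h import *
s=arm.read_state();print(s["joints"])
print("dock",tool([.5415,-.328,0.0]),"pocket",tool([.5495,-.0624,.0355]))
```

```text
[-4.18552620e-01  1.43104506e-01  1.30998549e-01  1.55881893e+00
 -2.18649938e-04  2.47964016e+00]
dock [ 30.11379701 124.21437764 300.00631717] pocket [ 101.88019325 -131.6255012   264.46548484]
```

>>> {"op": "step_arm", "data": {
  "motion": [
    [4,16,20,-0.15,100],
    [8,32,40,-0.3,100],
    [12,48,60,-0.45,100],
    [16,64,80,-0.6,100],
    [20,80,100,-0.75,100],
    [24,96,120,-0.9,100],
    [28,112,140,-1.05,100],
    [30,124,150,-1.2,100]
  ]
}}

```text
time_s: 2.25
tcp_pos: [0.541, -0.3286, 0.148]
tool_rot: [0.749, 0.663, -0.0, -0.001]
wrist_force: [-1.2, 0.0, -0.0]
grip_width: 1.0
gripper_force: 0.0
```

>>> {"op": "step_arm", "data": {
  "motion": [
    [0,0,20,-0.15,100],
    [0,0,40,-0.23,100],
    [0,0,40,-0.23,100],
    [0,0,40,-0.23,100]
  ]
}}

```text
time_s: 2.65
tcp_pos: [0.5415, -0.3277, 0.1103]
tool_rot: [0.671, 0.742, -0.0, -0.0]
wrist_force: [0.8, 0.4, 0.6]
grip_width: 0.998
gripper_force: 0.0
```

Run:
```python
from h import *
s=arm.read_state();R=Ro.from_quat(s["tool_rot"]).as_matrix();print(s["time_s"],s["tcp_pos"],s["joints"],np.degrees(np.arctan2(R[1,1],R[0,1])))
m=optics.camera_model("wrist");im=optics.snapshot("wrist")[...,::-1].copy();cv2.imwrite("pics/w2.png",im)
p=proj(m,[.5415,-.328,.018]);print(p)
print(region(m,im,(0,0,0),(179,110,110),p,.018))
print(tool([.5415,-.328,0]))
```

```text
2.65 [ 0.5414975  -0.32766826  0.11030321] [-5.44140205e-01  3.52486118e-01 -1.60081684e-02  1.20276743e+00
 -6.81933091e-05  9.26208963e-01] 5.755201861084594
[317.79154934 205.14943718]
(array([ 541.3, -328.1]), array([45.4, 79. ]), np.float32(-84.1), array([ 288,  156,   60,   95, 5389], dtype=int32))
[-1.05498427e-01 -7.52694739e-01  1.11130463e+02]
```

View pics/w2.png

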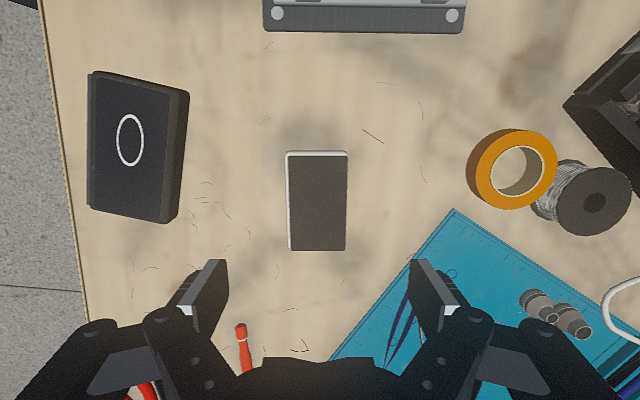

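The dock is centred between the fingers at (317,203), black top with a white rim. Descend and grip.

>>> {"op": "step_arm", "data": {
  "motion": [
    [0,-1,40,0,100],
    [0,-1,75,0,100],
    [0,-1,97,0,100],
    [0,-1,109,0,90],
    [0,-1,109,0,60],
    [0,-1,109,0,30],
    [0,-1,109,0,30],
    [0,-1,109,0,30]
  ]
}}

```text
time_s: 3.5
tcp_pos: [0.5426, -0.3278, 0.003]
tool_rot: [0.669, 0.743, 0.0, 0.002]
wrist_force: [-0.1, 0.6, 3.9]
grip_width: 0.564
gripper_force: 62.6
```

>>> {"op": "step_arm", "data": {
  "motion": [
    [0,0,0,0,30],
    [0,0,-10,0,30],
    [0,0,-40,0,30],
    [0,0,-80,0,30],
    [0,0,-120,0,30],
    [0,0,-120,0,30]
  ]
}}

```text
time_s: 4.1
tcp_pos: [0.544, -0.3287, 0.1283]
tool_rot: [0.669, 0.743, 0.001, 0.005]
wrist_force: [0.4, 0.5, -1.5]
grip_width: 0.562
gripper_force: 62.2
```

Run:
```python
from h import *
s=arm.read_state();print(s["time_s"],s["tcp_pos"],s["grip_width"],s["gripper_force"])
print(tool([.5495,-.0624,.036]))
m=optics.camera_model("wrist");cv2.imwrite("pics/w3.png",optics.snapshot("wrist")[...,::-1])
```

```text
4.1 [ 0.5440354  -0.32869317  0.12829364] 0.5622735506432867 62.243499755859375
[264.85941024  32.30592138  90.91672939]
```

View pics/w3.png

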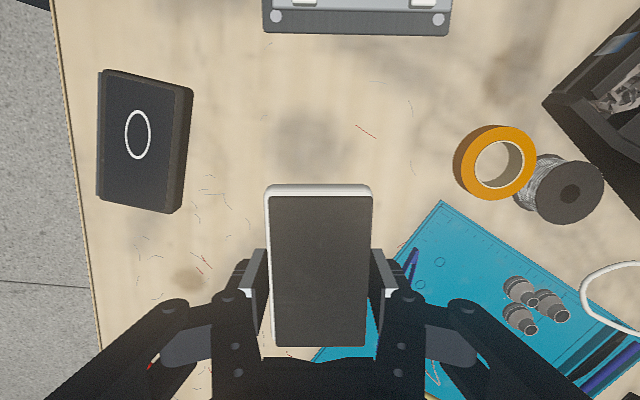

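Dock held level between the pads, at (318,265). Carry it over the frame, turning it a quarter turn.

>>> {"op": "step_arm", "data": {
  "motion": [
    [25,3,-10,-0.14,30],
    [50,6,-20,-0.28,30],
    [75,9,-20,-0.42,30],
    [100,12,-20,-0.56,30],
    [125,15,-20,-0.7,30],
    [150,18,-20,-0.84,30],
    [180,22,-20,-0.98,30],
    [210,25,-20,-1.12,30]
  ]
}}

```text
time_s: 4.95
tcp_pos: [0.5436, -0.1144, 0.1398]
tool_rot: [0.17, 0.985, 0.0, -0.001]
wrist_force: [0.2, 0.2, -1.7]
grip_width: 0.563
gripper_force: 62.2
```

>>> {"op": "step_arm", "data": {
  "motion": [
    [0,0,0,-0.14,30],
    [0,0,0,-0.28,30],
    [0,0,0,-0.43,30],
    [0,0,0,-0.43,30],
    [0,0,0,-0.43,30]
  ]
}}

```text
time_s: 5.45
tcp_pos: [0.5439, -0.1155, 0.1402]
tool_rot: [-0.04, 0.999, 0.0, -0.001]
wrist_force: [-0.4, 0.1, -2.2]
grip_width: 0.561
gripper_force: 62.2
```

Run:
```python
from h import *
s=arm.read_state();R=Ro.from_quat(s["tool_rot"]).as_matrix();print(s["time_s"],s["tcp_pos"],s["joints"],np.degrees(np.arctan2(R[1,0],R[0,0])))
m=optics.camera_model("wrist");im=optics.snapshot("wrist")[...,::-1].copy();cv2.imwrite("pics/w4.png",im)
import pickle;pickle.dump(m,open("w4.pkl","wb"))
print(tool([.5495,-.0624,.0375]))
```

```text
5.45 [ 0.54392229 -0.11550639  0.14015924] [-2.09263589e-01  1.99904251e-01 -1.51315818e-01  1.22105633e+00
  2.60017757e-05 -2.88938643e-01] -175.4349387092092
[ -9.78517984  52.55890489 102.86975025]
```

View pics/w4.png

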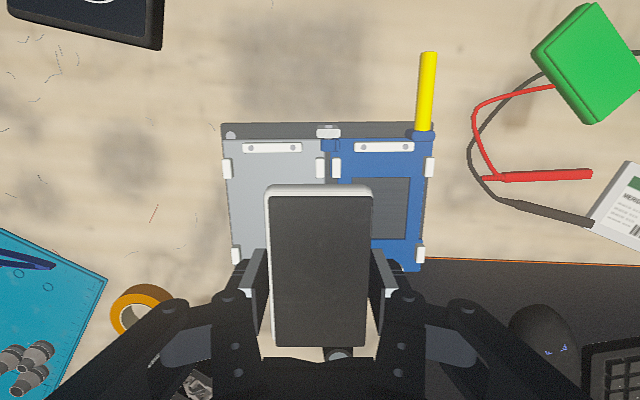

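The held dock hangs over the hinge at (319,265), with frame block pixels (384,147), (336,167), (429,167) and the handle at (427,90). Second measurement of the stand from this view:

Run:
```python
from h import *
import pickle;m=pickle.load(open("w4.pkl","rb"));im=cv2.imread("pics/w4.png")
a,wh,ang,_=region(m,im,(22,150,100),(35,255,255),(427,90),.045);print("handle",a,wh,ang)
t=np.radians(5);U=np.array([np.cos(t),np.sin(t)]);V=np.array([-U[1],U[0]])
H=np.array([.5533,-.1053])
for n,p,z in[("endblk mid",(384,147),.044),("endblk inner",(384,152),.044),("hinge-side blk",(337,168),.044),("outer blk",(429,168),.044),("nest outer blk",(227,168),.044),("base corner",(221,123),.008),("handle tip",(429,52),.045)]:
    d=ray(m,p,z)[:2]-H; print(n,(np.array([d@U,d@V])*1000).round(1))
d=a/1000-H;print("handle uv",d@U*1000,d@V*1000)
s=arm.read_state();print("held dock", region(m,im,(0,0,0),(179,110,90),(320,265),s["tcp_pos"][2]+.015))
```

```text
handle [452.9 -44.8] [53.9 11.8] 4.9
endblk mid [-55.2  41.6]
endblk inner [-51.4  41.8]
hinge-side blk [-39.2   5.8]
outer blk [-38.6  77.8]
nest outer blk [-39.8 -80.1]
base corner [-71.8 -92.2]
handle tip [-121.1   69.1]
handle uv -94.74502525217798 69.0202158064155
held dock (array([ 560.7, -101.1]), array([115.1, 323.2]), np.float32(-85.5), array([   44,   196,   596,   204, 71002], dtype=int32))
```

>>> {"op": "step_arm", "data": {
  "motion": [
    [-5,26,0,0,30],
    [-10,53,10,0,30],
    [-10,53,40,0,30],
    [-10,53,65,0,30],
    [-10,53,80,0,30],
    [-10,53,85,0,30],
    [-10,53,85,0,30]
  ]
}}

```text
time_s: 6.2
tcp_pos: [0.5494, -0.062, 0.0553]
tool_rot: [-0.041, 0.999, 0.0, -0.001]
wrist_force: [-0.1, -0.7, -1.4]
grip_width: 0.559
gripper_force: 62.3
```

Run:
```python
from h import *
s=arm.read_state();print(s["time_s"],s["tcp_pos"],s["wrist_force"],s["grip_width"])
print(tool([.5495,-.0633,.0375]))
```

```text
6.2 [ 0.54944991 -0.06202736  0.05529839] [-0.10404778 -0.65018841 -1.36671656] 0.5590510964013042
[ 0.02645424 -1.27793277 17.79806085]
```

>>> {"op": "step_arm", "data": {
  "motion": [
    [0,-1,8,0,30],
    [0,-1,13,0,30],
    [0,-1,16,0,30],
    [0,-1,17,0,30],
    [0,-1,17,0,30]
  ]
}}

```text
time_s: 6.7
tcp_pos: [0.5501, -0.063, 0.0389]
tool_rot: [-0.042, 0.999, 0.0, -0.0]
wrist_force: [-0.3, -0.1, -0.4]
grip_width: 0.561
gripper_force: 62.3
```

Run:
```python
from h import *
s=arm.read_state();print(s["time_s"],s["tcp_pos"],s["wrist_force"],s["grip_width"],s["gripper_force"])
```

```text
6.7 [ 0.55006416 -0.06298325  0.03894585] [-0.32002075 -0.08102893 -0.38821946] 0.5614592174971851 62.272950410842896
```

>>> {"op": "step_arm", "data": {
  "motion": [
    [0,0,1,0,30],
    [0,0,1,0,68],
    [0,0,1,0,68],
    [0,0,1,0,68],
    [0,0,-5,0,68],
    [0,0,-20,0,70],
    [0,0,-50,0,80],
    [0,0,-90,0,100]
  ]
}}

```text
time_s: 7.5
tcp_pos: [0.5488, -0.0628, 0.1287]
tool_rot: [-0.042, 0.999, 0.0, -0.002]
wrist_force: [1.1, 0.5, 0.0]
grip_width: 0.942
gripper_force: 0.0
```

>>> {"op": "step_arm", "data": {
  "motion": [
    [0,0,-30,0,100],
    [0,0,-30,0,100],
    [0,0,-30,0,100]
  ]
}}

```text
time_s: 7.8
tcp_pos: [0.5506, -0.063, 0.1599]
tool_rot: [-0.042, 0.999, -0.0, 0.001]
wrist_force: [0.3, 0.1, -0.4]
grip_width: 0.998
gripper_force: 0.0
```

Run:
```python
from h import *
s=arm.read_state();print(s["time_s"],s["tcp_pos"],s["wrist_force"],s["grip_width"])
t=np.radians(5);U=np.array([np.cos(t),np.sin(t),0]);V=np.array([-U[1],U[0],0])
h=np.array([.5533,-.1053,0])-.0005*U-.001*V
g=h-.097*U+.070*V+[0,0,.045-.0187]
print("handle tcp",g,tool(g),"U,V in tool",Ro.from_quat(s["tool_rot"]).inv().apply([U,V]).round(3))
cv2.imwrite("pics/w5.png",optics.snapshot("wrist")[...,::-1])
```

```text
7.8 [ 0.55060117 -0.06302236  0.15988341] [ 0.28003471  0.08266143 -0.44864613] 0.9978891412758056
handle tcp [ 0.45015727 -0.04506025  0.0263    ] [ 98.87514806  26.29979974 133.37229309] U,V in tool [[-1.     0.004  0.002]
 [ 0.004  1.    -0.   ]]
```

View pics/w5.png

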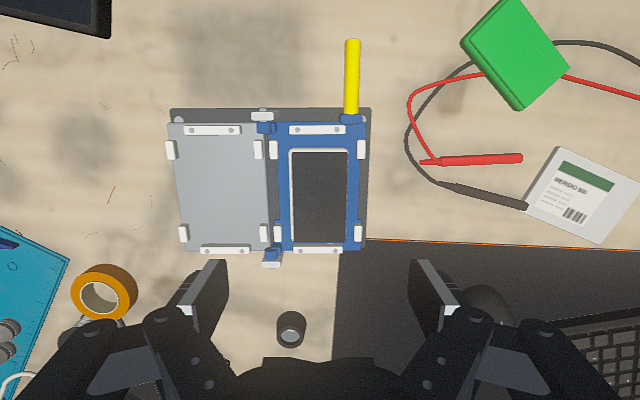

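The dock lies flat in the frame pocket at (318,195), inside the wall blocks, black side up. Now the handle, at (352,78).

>>> {"op": "step_arm", "data": {
  "motion": [
    [40,10,0,0,70],
    [80,21,0,0,60],
    [99,26,20,0,60],
    [99,26,60,0,60],
    [99,26,95,0,60],
    [99,26,120,0,60],
    [99,26,132,0,60],
    [99,26,132,0,60]
  ]
}}

```text
time_s: 8.65
tcp_pos: [0.4472, -0.0451, 0.0247]
tool_rot: [-0.042, 0.999, 0.0, -0.002]
wrist_force: [-0.1, 0.1, 0.3]
grip_width: 0.599
gripper_force: 0.0
```

Run:
```python
from h import *
s=arm.read_state();print(s["time_s"],s["tcp_pos"],s["wrist_force"],s["grip_width"])
print(tool([.4502,-.0451,.0263]))
```

```text
8.65 [ 0.44720141 -0.04508807  0.02470183] [-0.11199105  0.09547344  0.30672839] 0.5993886521348182
[-2.97943733 -0.25970309 -1.61286954]
```

>>> {"op": "step_arm", "data": {
  "motion": [
    [-3,0,-1,0,30],
    [-3,0,-1,0,0],
    [-3,0,-1,0,0],
    [-3,0,-1,0,0],
    [-3,0,-1,0,0],
    [-3,0,-1,0,0]
  ]
}}

```text
time_s: 9.25
tcp_pos: [0.4536, -0.0452, 0.0294]
tool_rot: [-0.042, 0.999, -0.0, 0.002]
wrist_force: [0.1, 0.3, 6.2]
grip_width: 0.115
gripper_force: 58.5
```

Run:
```python
from h import *
s=arm.read_state();print(s["time_s"],s["tcp_pos"],s["wrist_force"],s["grip_width"],s["gripper_force"])
for a in range(0,190,10):
    r=np.radians(a);print(a,(70*np.cos(r)-70).round(0),(-70*np.sin(r)).round(0),end=" | ")
```

```text
9.25 [ 0.45361034 -0.04517436  0.02935752] [0.09558394 0.32109534 6.22628579] 0.11495246969209365 58.481921553611755
0 0.0 -0.0 | 10 -1.0 -12.0 | 20 -4.0 -24.0 | 30 -9.0 -35.0 | 40 -16.0 -45.0 | 50 -25.0 -54.0 | 60 -35.0 -61.0 | 70 -46.0 -66.0 | 80 -58.0 -69.0 | 90 -70.0 -70.0 | 100 -82.0 -69.0 | 110 -94.0 -66.0 | 120 -105.0 -61.0 | 130 -115.0 -54.0 | 140 -124.0 -45.0 | 150 -131.0 -35.0 | 160 -136.0 -24.0 | 170 -139.0 -12.0 | 180 -140.0 -0.0 |
```

>>> {"op": "step_arm", "data": {
  "motion": [
    [0,-1,-9,0,0],
    [0,-2,-18,0,0],
    [0,-5,-27,0,0],
    [0,-9,-35,0,0],
    [0,-14,-43,0,0],
    [0,-20,-49,0,0],
    [0,-27,-56,0,0],
    [0,-35,-61,0,0]
  ]
}}

```text
time_s: 10.05
tcp_pos: [0.4561, -0.0747, 0.0913]
tool_rot: [-0.043, 0.999, 0.007, 0.002]
wrist_force: [-3.8, 23.5, 18.9]
grip_width: 0.114
gripper_force: 59.1
```

Run:
```python
from h import *
s=arm.read_state();print(s["time_s"],s["tcp_pos"],s["wrist_force"],s["grip_width"],s["gripper_force"],Ro.from_quat(s["tool_rot"]).as_matrix().round(3))
for n in("wrist","side"):cv2.imwrite(f"pics/{n}6.png",optics.snapshot(n)[...,::-1])
```

```text
10.05 [ 0.45613777 -0.07472777  0.09125136] [-3.75330942 23.4967304  18.87032906] 0.11382921071952452 59.111777544021606 [[-0.996 -0.086  0.004]
 [-0.086  0.996  0.014]
 [-0.005  0.013 -1.   ]]
```

View pics/wrist6.png

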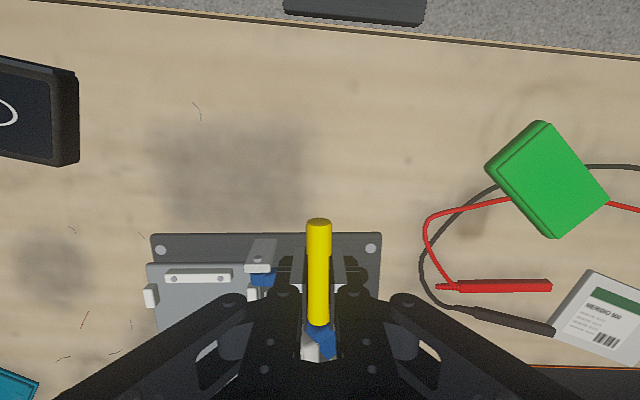

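The wrist view shows the bar in the grip at (318,270), with about 30 N of side force. I'll check the frame from the side before going on.

Run:
```python
from h import *
i=cv2.imread("pics/side6.png")[80:250,240:440]
cv2.imwrite("pics/c6.png",cv2.resize(i,None,fx=3.5,fy=3.5,interpolation=cv2.INTER_CUBIC))
s=arm.read_state();print(s["time_s"],s["tcp_pos"],s["wrist_force"],s["ft_torque"])
```

```text
10.15 [ 0.45625781 -0.07551004  0.09186049] [-2.94843599 19.75409318 18.33034426] [4.59364282 0.7557586  0.0671137 ]
```

View pics/c6.png

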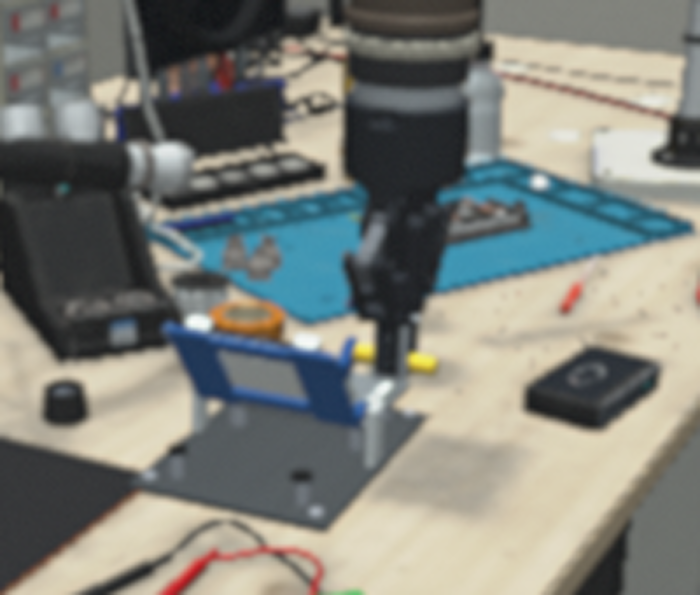

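The bar is held in the pads, with the frame at about 60° and the dock inside. The commanded circle is slightly too tight, so I'll widen it by 6 mm radially and go on.

>>> {"op": "step_arm", "data": {
  "motion": [
    [0,1,-6,0,0],
    [0,-5,-8,0,0],
    [0,-10,-10,0,0],
    [0,-16,-12,0,0]
  ]
}}

```text
time_s: 10.55
tcp_pos: [0.4578, -0.0933, 0.1026]
tool_rot: [-0.042, 0.999, 0.003, 0.002]
wrist_force: [-1.9, 10.7, 16.9]
grip_width: 0.11
gripper_force: 61.3
```

>>> {"op": "step_arm", "data": {
  "motion": [
    [0,-6,-4,0,0],
    [0,-12,-5,0,0],
    [0,-18,-5,0,0],
    [0,-24,-4,0,0],
    [0,-30,-3,0,0]
  ]
}}

```text
time_s: 11.05
tcp_pos: [0.4606, -0.1249, 0.1058]
tool_rot: [-0.042, 0.999, 0.001, 0.002]
wrist_force: [3.0, 2.4, 7.8]
grip_width: 0.109
gripper_force: 62.0
```

>>> {"op": "step_arm", "data": {
  "motion": [
    [0,-6,1,0,0],
    [0,-12,3,0,0],
    [0,-17,6,0,0],
    [0,-22,9,0,0],
    [0,-27,12,0,0],
    [0,-32,16,0,0],
    [0,-37,21,0,0],
    [0,-41,25,0,0]
  ]
}}

```text
time_s: 11.85
tcp_pos: [0.4641, -0.1669, 0.0801]
tool_rot: [-0.042, 0.999, 0.0, 0.002]
wrist_force: [4.0, 2.0, 1.0]
grip_width: 0.112
gripper_force: 66.1
```

>>> {"op": "step_arm", "data": {
  "motion": [
    [0,-3,5,0,0],
    [0,-6,10,0,0],
    [0,-9,16,0,0],
    [0,-11,21,0,0],
    [0,-13,27,0,0],
    [0,-14,33,0,0],
    [0,-14,39,0,0],
    [0,-14,43,0,0]
  ]
}}

```text
time_s: 12.65
tcp_pos: [0.4656, -0.1841, 0.0372]
tool_rot: [-0.041, 0.999, -0.004, 0.002]
wrist_force: [5.1, -12.8, 2.6]
grip_width: 0.112
gripper_force: 72.4
```

>>> {"op": "step_arm", "data": {
  "motion": [
    [0,0,1,0,0],
    [0,0,1,0,0]
  ]
}}

```text
time_s: 12.85
tcp_pos: [0.4657, -0.1842, 0.0361]
tool_rot: [-0.041, 0.999, -0.004, 0.002]
wrist_force: [4.5, -12.4, 0.7]
grip_width: 0.113
gripper_force: 72.1
```

>>> {"op": "step_arm", "data": {
  "motion": [
    [0,-2,2,0,0],
    [0,-2,4,0,0],
    [0,-2,6,0,0],
    [0,-2,8,0,0],
    [0,-2,8,0,0]
  ]
}}

```text
time_s: 13.35
tcp_pos: [0.4653, -0.1847, 0.0291]
tool_rot: [-0.041, 0.999, -0.002, 0.002]
wrist_force: [-1.0, -5.4, 12.7]
grip_width: 0.108
gripper_force: 75.0
```

>>> {"op": "step_arm", "data": {
  "motion": [
    [0,0,0,0,30],
    [0,0,0,0,50],
    [0,0,0,0,50],
    [0,0,-20,0,50],
    [0,0,-60,0,60],
    [0,0,-100,0,60],
    [20,0,-140,0,80],
    [40,0,-160,0,80]
  ]
}}

```text
time_s: 14.15
tcp_pos: [0.4242, -0.186, 0.1897]
tool_rot: [-0.042, 0.999, -0.001, 0.001]
wrist_force: [-0.1, -0.0, -0.1]
grip_width: 0.801
gripper_force: 0.0
```

>>> {"op": "step_arm", "data": {
  "motion": [
    [-40,30,0,0,80],
    [-80,60,0,0,80],
    [-80,60,0,0,80]
  ]
}}

```text
time_s: 14.45
tcp_pos: [0.5013, -0.1166, 0.1862]
tool_rot: [-0.044, 0.999, 0.001, 0.0]
wrist_force: [0.8, 0.4, -0.4]
grip_width: 0.803
gripper_force: 0.0
```

Run:
```python
from h import *
s=arm.read_state();print(s["time_s"],s["tcp_pos"],s["wrist_force"])
a=optics.snapshot("wrist")[...,::-1].copy();m=optics.camera_model("wrist");b=optics.snapshot("side")[100:300,200:450,::-1]
b=cv2.resize(b,None,fx=1.6,fy=1.6); w=cv2.resize(a,None,fx=.62,fy=.62)
h=max(b.shape[0],w.shape[0]);P=lambda x:cv2.copyMakeBorder(x,0,h-x.shape[0],0,0,cv2.BORDER_CONSTANT)
cv2.imwrite("pics/w7.png",np.hstack([P(w),P(b)]))
print(region(m,a,(22,150,100),(35,255,255),proj(m,[.465,-.184,.045]),.045))
t=np.radians(5);V=np.array([-np.sin(t),np.cos(t)])
print("handle expected",np.array([.5533,-.1053])-.093*np.array([np.cos(t),np.sin(t)])-.071*V)
```

```text
14.45 [ 0.50134302 -0.11657414  0.18617187] [ 0.79465393  0.37950803 -0.37115637]
(array([ 463.7, -186.2]), array([53. , 11.5]), np.float32(5.0), array([238, 114,  17,  60, 743], dtype=int32))
handle expected [ 0.46684195 -0.18413531]
```

View pics/w7.png

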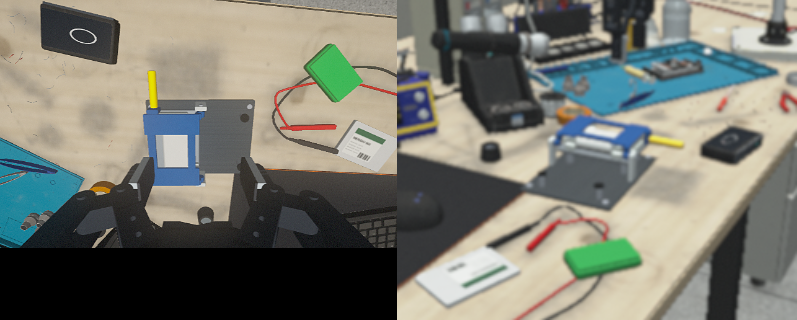

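Over the 10-picture viewing limit by one with that last view, so I'll verify the rest numerically: handle height at two cameras, and how far the white underside fills the window.

Run:
```python
from h import *
from scipy.optimize import least_squares
def yc(im,seed):
    h=cv2.inRange(cv2.cvtColor(im,cv2.COLOR_BGR2HSV),(22,130,100),(35,255,255))
    n,l,st,c=cv2.connectedComponentsWithStats(h)
    k=min((i for i in range(1,n) if st[i,4]>40),key=lambda i:np.hypot(*(c[i]-seed)));return c[k]
def tri(ms,us):
    return least_squares(lambda X:np.concatenate([proj(m,X)-u for m,u in zip(ms,us)]),[.46,-.1,.045]).x
sm=optics.camera_model("side")
import pickle;m1=pickle.load(open("w1.pkl","rb"))
print("open",tri([m1,sm],[yc(cv2.imread("pics/w1.png"),(184,155)),yc(cv2.imread("pics/side0.png"),(347,211))]).round(4))
m=optics.camera_model("wrist");w=optics.snapshot("wrist")[...,::-1].copy();s=optics.snapshot("side")[...,::-1].copy()
print("shut",tri([m,sm],[yc(w,proj(m,[.465,-.184,.045])),yc(s,proj(sm,[.465,-.184,.045]))]).round(4))
t=np.radians(5);U=np.array([np.cos(t),np.sin(t),0]);V=np.array([-U[1],U[0],0])
N=np.array([.5533,-.1053,0])-.0005*U-.044*V
g=cv2.cvtColor(w,cv2.COLOR_BGR2HSV)
for u in(-.025,0,.025):
    r=[]
    for v in range(-36,40,3):
        p=proj(m,N+u*U+v*.001*V+[0,0,.0525]).round().astype(int);x=g[p[1],p[0]]
        r.append(f"{v}:"+("B" if x[1]>110 else str(x[2])))
    print(u,*r)
```

```text
open [ 0.4537 -0.0449  0.0456]
shut [ 0.4652 -0.1848  0.0453]
-0.025 -36:B -33:B -30:B -27:121 -24:178 -21:178 -18:178 -15:211 -12:228 -9:227 -6:228 -3:229 0:221 3:222 6:223 9:221 12:223 15:197 18:199 21:208 24:B 27:B 30:B 33:B 36:176 39:168
0 -36:B -33:B -30:B -27:119 -24:168 -21:172 -18:171 -15:194 -12:214 -9:215 -6:212 -3:211 0:212 3:214 6:212 9:212 12:214 15:213 18:214 21:222 24:B 27:B 30:B 33:B 36:178 39:167
0.025 -36:64 -33:B -30:B -27:B -24:166 -21:170 -18:170 -15:187 -12:214 -9:212 -6:214 -3:213 0:215 3:213 6:212 9:213 12:212 15:213 18:213 21:218 24:B 27:B 30:B 33:B 36:237 39:220
```

```bash
python3 -c "
from workcell import arm
print(arm.close_job())"
```

```text
the job is handed in; nothing more can be done
None
```

The job is handed in at about 15 s of the 54 s allowed: the dock lies underside up in the fixed nest, the frame is fully shut (handle height within 0.3 mm of its open height), and the handle is released with the adapter and bare drive never touched; I viewed 11 pictures, one over the limit of 10.

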